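# Hold the check weights back for the keeper bar

## Task

Slide the three black iron check weights along the bench, one at a time and standing upright, in through the flared mouth of the steel weight rack so that they stand in single file between its rails; do not lift them off the bench or tip them over, and leave the other things on the bench alone. Then act as the clerk's third hand: with the fingers, press the row against the sprung stop at the end of the lane with a steady push of about 10 N on the stop, which pushes the stop in about half way (never all the way to the end of its travel) and clears the keeper-bar slots behind the last weight. Finish while holding that push: the program ends with the fingers still pressing, so that the clerk can slide in the bar.

Things in the scene. Friction and masses are not known exactly. Their poses are not given: they have to be found in the camera images.
- rack: Fixed steel weight rack: two parallel rails 8 mm thick, 14 mm high, 46 mm lane between (floor is the bench, no sill). Origin: bench level, lane centre line, at the resting stop's face. y runs along the lane from stop to mouth, x across, z up. Grey housing behind the stop (y -40 to -76 mm, 62 mm wide, 36 mm high). Screw lugs 3 mm high reach 46 mm either side of the centre line.
- rack_mouth (a point): Point of the rack at bench level on the lane centre line, at rack y = 150 mm, where the parallel rails end. Beyond it they flare to about 80 mm wide at y = 191 mm, also 14 mm high. Both rails are cut by a 9 mm keeper-bar slot at y = 116 to 126 mm.
- stop (a joint): Travel of the sprung stop (m): 0 at rest, grows as it is pushed away from the mouth, end at 0.026. It pushes back with 3 N + 0.6 N per mm: 6 N at 5 mm, 10.5 N at 12.5 mm, 15 N at 20 mm. Centres of a touching row of three weights: rack y = 20, 60, 100 mm, less this travel. Friction under the three weights adds about 4 to 7 N to the fingers' push.
- stop_face (a point): Centre of the stop's flat steel face (38 mm wide, from 4 to 32 mm above the bench), 18 mm above the bench; moves with the stop.
- weight1: One of three identical upright black cast-iron check weights: round body 40 mm in diameter and 34 mm high, above it a neck and a 24 mm knob, 55 mm high in all, about 0.3 kg. Origin at the centre of its underside, z up. Starts on the bench to the left (+y) of the rack's mouth.
- weight2: One of three identical upright black cast-iron check weights: round body 40 mm in diameter and 34 mm high, above it a neck and a 24 mm knob, 55 mm high in all, about 0.3 kg. Origin at the centre of its underside, z up. Starts on the bench to the left (+y) of the rack's mouth.
- weight3: One of three identical upright black cast-iron check weights: round body 40 mm in diameter and 34 mm high, above it a neck and a 24 mm knob, 55 mm high in all, about 0.3 kg. Origin at the centre of its underside, z up. Starts on the bench to the left (+y) of the rack's mouth.
- padlock: Bystander: brass padlock lying flat, 45 x 40 x 20 mm with a steel shackle reaching 53 mm from the origin along its x. Origin at the centre of the body's underside. Loose; leave alone.
- counter: Bystander: chrome hand tally counter lying on its back, 48 mm across, 25 mm high, with a thumb button reaching 36 mm along its -x. Origin at the centre of its underside. Loose; leave alone.
- keeper: Bystander: flat steel keeper bar lying on the bench, 130 mm long (along its y), 10 mm wide, 6 mm thick, with a small foot at one end. Origin at its underside centre. Loose; leave alone, the clerk will take it.
- tin: Bystander: dented grey steel cash tin, 150 x 200 mm and 75 mm high, with its lid propped open on its far (+x) edge, up to about 225 mm high. Origin under its centre. Does not move.
Things that resemble listed ones, but are neither listed nor needed, are in the scene too. What is shaped like the weight2 but blue is not meant.

How it is judged:
By the outcome, as a careful person would: the job done as asked, in the order asked, and still so for the second after the job is handed in, while the arm keeps its last pose, push and grip.
It also fails if it takes over 72 s, if anything falls off the work surface, if the arm or the gripper's body presses on something with over 40 N, if the wrist force passes 120 N, or if a joint passes its speed limit or range.

## Robot

A 6-joint arm with a two-finger parallel gripper is mounted at the origin on the work surface. World frame = base frame: x ahead of the robot, y to its left, z up, the work surface at z = 0. Lengths are in mm, angles in degrees, forces in N, time in s.
With the tool pointing down it reaches from about 350 to 850 mm from the base axis. Payload 8.1 kg.
Tool frame: the origin (TCP) lies on the centre line of the jaws, within the pads' length; the fingertips stand 19 mm ahead of it and the grasp point (between the pads) is the TCP (r.tip_reach is the z of the fingertips in the tool frame, in mm); z points along the fingers, y is the line along which they close (so a half turn about z gives the same grasp; the last joint's range is limited). The gripper opens to 85 mm and grips with 20 to 120 N. Pads are 22 mm wide; open, the fingers measure 114 mm over their backs; the gripper's body (76 mm by 85 mm) begins 54 mm behind the grasp point. The pads swing forward as they close: fully open they stand 13 mm farther back than shut.
Start: joints at [-74.336, 7.471, 85.268, -0, 87.261, -4.893], TCP at [210.711, -561.789, 250.292] pointing down, gripper open.
Joint ranges: [-169.43, 169.43], [-51.17, 129.36], [1.28, 143.12], [-76.62, 256.62], [0, 156.53], [-152.29, 152.29]. Speed limits (degrees/s): [136.94, 136.94, 159.86, 180, 180, 180].

## Interface

Orientations are given as [roll, pitch, yaw] about the fixed x, y, z axes, in that order (R = Rz(yaw) Ry(pitch) Rx(roll)).
In Python, from bench import r gives the robot as it stands. The module is installed in compiled form; this text tells all that it offers.
- The arm moves only by the shell command python3 -m handwheel 'ROWS' [FORCE]. ROWS is JSON, a list of rows, each a list of 7 numbers: the shift along the tool's x, y, z in m, then the turn, a rotation vector about the tool's x, y, z in degrees, then the finger opening in m, from 0 to 0.0854. In form: [[tx, ty, tz, ax, ay, az, claw], ...]. A call has 1 to 8 rows; each row shifts and turns the commanded pose from where the row before left it, along the tool's axes as they then stand; what a row does not reach is not made up. A row lasts 1/12 s, in which the tool goes at most 41.7 mm and 7.16 degrees, less where a joint would pass 70% of its speed; a pose out of reach is approached as far as the arm can. A call with a gripper value outside its range is refused whole. The fingers move at their own pace and stop on an object; FORCE is the grip in N (left out, the last holds). Time passes only in rows, so rows that do not move let the fingers close. It gives the time, the measured TCP pose, the force, the opening and the grip force at its end, in the units of the state.
- r.sense(): the state, without advancing time (a new reading comes with each control period).
- r.snapshot(name): name is "side" or "top" or "wrist"; returns (picture, depth): 384x512x3 uint8, blue, green, red; 384x512 float32, mm along the optical axis (not along the pixel's ray), 0 where there is no reading.
- r.calibration(name): a dict with "vfov" (degrees; the focal length in pixels is half the picture's height over the tangent of half this angle, whatever the lens; pixels are square), "cx", "cy" (the principal point, pixels), "dist" ([k1, k2, p1, p2, k3] as OpenCV has them; the pictures are not rectified), "rvec" (rotation vector, rad) and "tvec" (3), from world to camera coordinates, as OpenCV has them; the wrist camera has in their place "tool_from_camera" (4x4, takes a point from camera to tool coordinates, whose origin is the TCP and whose axes are the flange's). Camera axes: x right, y down, z forward; pixel columns grow to the right and rows downward; lengths in mm; the calibration is good to about 2 mm. A picture is of the moment at which its call begins: read the wrist's pose just before it. calibration takes no time and is no camera call.
- r.hand_in(): hands the job in; it is judged then, once.
The state is a dict: "time": time; "joint_pos": joint angles; "qd": joint speeds; "joint_efforts": joint torques, N m; "tool_pos": TCP position; "tcp_rot": TCP orientation; "ft_force": force on the tool from outside, world axes, zero at the start; "wrist_torque": the same for the moment, N m; "finger_gap": finger opening in mm; "grip_force": force on a finger pad.
Only numpy, scipy, OpenCV 4.12 (cv2) and the standard library are available. Lean on these libraries where they do the work, as an engineer would, in place of code of your own. Each camera call takes 0.05 s, during which the arm holds its last target. There are 200 camera calls.

## Working session

There is one attempt and no reset: what is moved stays moved. The work goes in short steps, Python scripts to look and compute and a shell command to move; the robot and the scene stay as the last step left them, time stands still between calls to the robot, and variables do not carry over. Pictures are saved under pics/ and viewed, at most 10 in all, crops included, and the job is handed in when it is done.

```bash
mkdir -p pics; cat > h.py <<'E'
import numpy as np, cv2
from bench import r
from scipy.spatial.transform import Rotation as R
def cam(n, st=None):
    c=r.calibration(n); f=192/np.tan(np.radians(c["vfov"]/2))
    K=np.array([[f,0,c["cx"]],[0,f,c["cy"]],[0,0,1]]); d=np.array(c["dist"],float)
    if "rvec" in c:
        Rm=cv2.Rodrigues(np.array(c["rvec"],float))[0]; t=np.array(c["tvec"],float).ravel()
        return K,d,Rm.T,-Rm.T@t
    st=st or r.sense(); T=np.array(c["tool_from_camera"]); W=R.from_euler('xyz',st["tcp_rot"],degrees=True).as_matrix()
    return K,d,W@T[:3,:3],W@T[:3,3]+np.array(st["tool_pos"])
def plane(C,px,z):
    K,d,Rw,o=C; u=cv2.undistortPoints(np.array(px,float).reshape(-1,1,2),K,d).reshape(-1,2)
    v=np.c_[u,np.ones(len(u))]@Rw.T; return o+v*((z-o[2])/v[:,2])[:,None]
def cloud(C,depth):
    K,d,Rw,o=C; v,u=np.mgrid[0:384,0:512]; p=np.c_[u.ravel(),v.ravel()].astype(float)
    n=cv2.undistortPoints(p.reshape(-1,1,2),K,d).reshape(-1,2)
    return (o+(np.c_[n,np.ones(len(n))]*depth.reshape(-1,1))@Rw.T).reshape(384,512,3)
E
python3 - <<'E'
from h import *
print(r.sense(), r.tip_reach)
ims=[]
for n in("top","side"):
    C=cam(n);p,d=r.snapshot(n);np.savez(n+"0.npz",p=p,d=d);cv2.imwrite(f"pics/{n}0.png",cv2.resize(p,(800,600),interpolation=cv2.INTER_CUBIC));print(n,C[3],C[2][:,2],C[0][0,0])
E
```

```text
{'time': 0.0, 'joint_pos': array([-7.43369296e+01,  7.51594302e+00,  8.53322684e+01,  1.48791163e-03,
        8.72597222e+01, -4.89325602e+00]), 'qd': array([ 0.01845228, -0.00367192, -0.12473349, -0.00853889,  0.04227003,
        0.06689291]), 'joint_efforts': array([ 4.37448443e-04, -5.69396496e+01, -5.00555241e+01, -4.04028742e-04,
        1.45590454e-02, -6.20222158e-05]), 'tool_pos': array([ 210.56179727, -561.2781562 ,  249.20703313]), 'tcp_rot': array([-1.79892586e+02, -1.06873580e-02,  2.05562439e+01]), 'ft_force': array([-0.27870327,  0.68990511, -0.34582966]), 'wrist_torque': array([-0.00618511, -0.00153266, -0.05281285]), 'grip_force': 0.0, 'finger_gap': 85.38321513814415} 19.0
top [ 464.27799539  -81.78566627 1645.56681681] [ 0.09656203 -0.00582152 -0.99530994] 488.2296907620473
side [506.73737979 887.7606818  690.40326181] [ 0.10014576 -0.83165593 -0.54618609] 381.7596402539314
```

View pics/top0.png

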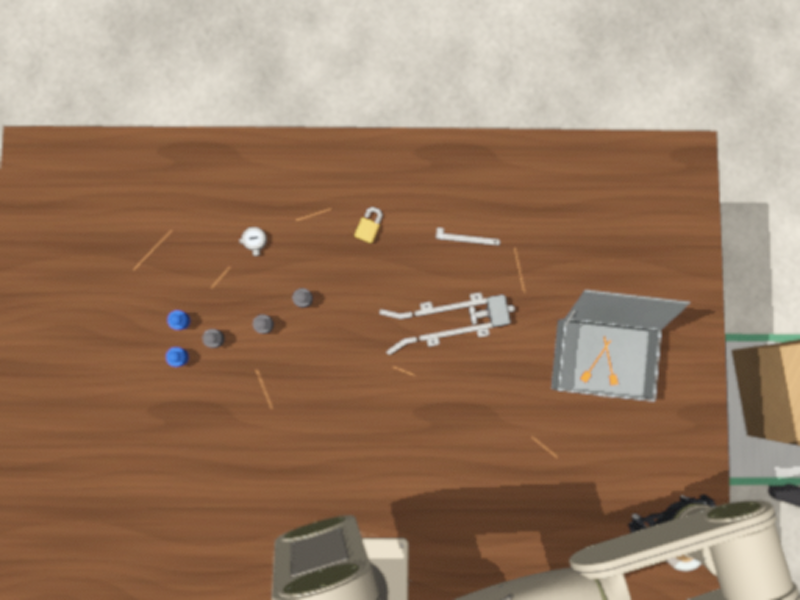

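View pics/side0.png

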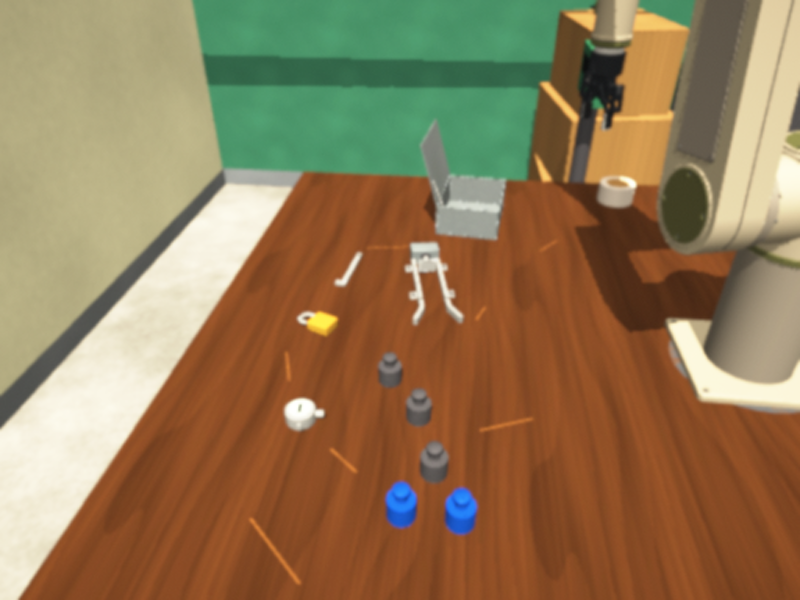

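The top view (800×600) shows the black weights at (303,298), (263,324) and (213,338), with the blue decoys at (178,320) and (177,357). The rack mouth is around (385,333) and the grey housing is at (498,310). The side view agrees. Next I'll measure positions.

```bash
python3 - <<'E'
from h import *
for n in("top","side"):
    z=np.load(n+"0.npz");p,d=z["p"],z["d"];C=cam(n);P=cloud(C,d)
    hsv=cv2.cvtColor(p,cv2.COLOR_BGR2HSV)
    ok=(d>0)&(P[...,2]>-40)&(P[...,2]<110)&(abs(P[...,1]-100)<450)&(P[...,0]>350)&(P[...,0]<850)
    dark=((hsv[...,2]<125)&(hsv[...,1]<70)&ok).astype(np.uint8)
    k,l,s,c=cv2.connectedComponentsWithStats(dark)
    for i in range(1,k):
        if s[i,4]>40:
            Q=P[l==i]; h=Q[Q[:,2]>np.percentile(Q[:,2],97)-6]
            print(n,"dark",c[i].round(1),s[i,:],"xy@20",plane(C,c[i],22).round(1)[0],"top",h.mean(0).round(1),Q.mean(0).round(1))
    light=((hsv[...,2]>=125)&(hsv[...,1]<60)&ok).astype(np.uint8)
    k,l,s,c=cv2.connectedComponentsWithStats(light)
    for i in range(1,k):
        if s[i,4]>20: Q=P[l==i]; print(n,"light",c[i].round(1),s[i],plane(C,c[i],14).round(1)[0],np.percentile(Q[:,2],[10,50,95]).round(0))
    b=P[(hsv[...,1]>100)&(hsv[...,0]<20)&ok][:,2]; print(n,"bench z",np.median(b),b.std())
z=np.load("top0.npz");p=z["p"];cv2.imwrite("pics/rack_top.png",cv2.resize(p[175:240,230:340],(800,472),interpolation=cv2.INTER_CUBIC))
E
```

```text
top dark [196.1 190.9] [192 186   8  11  56] xy@20 [612.4 111.4  22. ] top [613.3 114.1  56.3] [611.2 109.9  34.5]
top dark [170.8 207.1] [167 202   8  11  55] xy@20 [557.4 194.6  22. ] top [558.6 196.5  58.3] [556.6 192.3  35.5]
top dark [138.6 216.2] [134 211   9  12  65] xy@20 [526.5 301.   22. ] top [527.2 301.4  54.3] [525.8 297.1  38.4]
top light [239.3 136.4] [233 132  12  11  63] [799.7 -30.9  14. ] [-2. 10. 18.]
top light [161.8 152.9] [153 145  17  19 203] [741.2 230.8  14. ] [11. 24. 30.]
top light [297.5 152.2] [279 146  41  11 190] [ 747.1 -228.3   14. ] [-1.  4. 11.]
top light [190.9 189.9] [187 185  10  11  67] [616.3 129.6  14. ] [31. 40. 57.]
top light [300.2 202. ] [265 187  65  35 823] [ 578.  -237.2   14. ] [-2. 13. 39.]
top light [252.7 200.8] [243 198  21   6  79] [581.  -77.9  14. ] [-1. 11. 19.]
top light [165.6 206.7] [162 201   9  12  65] [559.1 213.5  14. ] [33. 42. 58.]
top light [133.2 216.1] [130 211   8  11  60] [527. 321.  14.] [28. 39. 60.]
top light [256.5 220.2] [247 216  20  11  81] [516.1 -91.1  14. ] [-1. 10. 18.]
top bench z 0.20377270271410453 
[... 878 characters left out ...]
]
side light [194.5 202.6] [191 200  10   7  37] [801.4 -32.   14. ] [ 7. 14. 17.]
side light [248.9 228. ] [246 226   7   5  26] [621.3  69.8  14. ] [54. 56. 58.]
side light [248.9 235.1] [243 231  13   8  41] [617.5  99.8  14. ] [34. 35. 37.]
side light [267.6 251.6] [264 249   8   6  36] [561.2 158.8  14. ] [55. 56. 58.]
side light [192.7 264.4] [182 255  25  20 346] [740.9 224.7  14. ] [12. 25. 29.]
side light [267.5 259.1] [261 254  15   9  50] [559.2 185.9  14. ] [34. 36. 37.]
side light [278.3 286.5] [274 284   9   6  42] [526.6 271.9  14. ] [54. 56. 58.]
side light [277.4 294.4] [270 289  16  10  70] [527.2 295.4  14. ] [34. 36. 38.]
side bench z 1.6068881648650972 1.5649998871126485
```

View pics/rack_top.png

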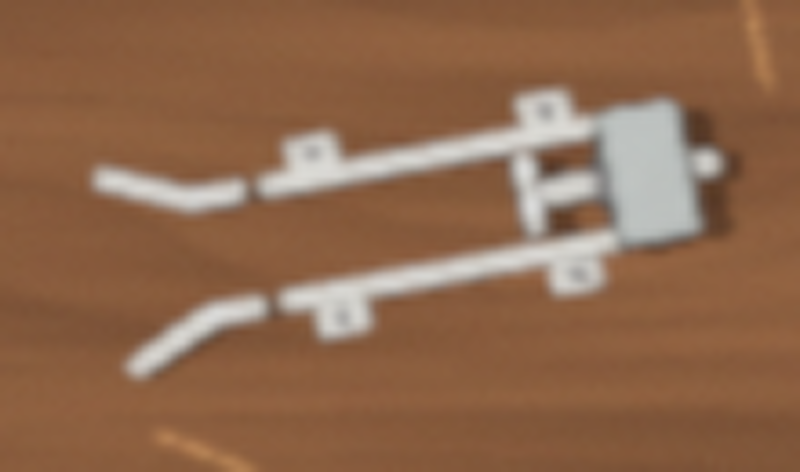

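The crop shows the parallel rails running from the slots, centred at (252,188) and (273,304), to the housing front edge at (597,115)–(618,243). The stop face runs from (515,160) to (530,235).

```bash
python3 - <<'E'
from h import *
C=cam("top"); k=lambda a:(np.array(a,float)+.5)/7.2727-.5+[230,175]
u=plane(C,k([[252,188],[400,162],[590,129],[190,199]]),14);l=plane(C,k([[273,303],[420,276],[610,242],[213,313]]),14)
for a in(u,l): v=a[2]-a[0];print(a[:,:2].round(1).tolist(),np.degrees(np.arctan2(v[1],v[0])))
s=plane(C,k([[518,163],[531,235]]),32);print("stop",s.round(1))
h=plane(C,k([[598,113],[619,244],[680,100],[702,238]]),36);print("housing",h.round(1))
m=(u+l)/2;print("slot mid",m[0])
S=cam("side");print("knob side",plane(S,[[248.9,228.],[267.6,251.6],[278.3,286.5]],55).round(1)); print("body top side",plane(S,[[248.9,235.1]],34).round(1))
w=r.calibration("wrist");print(w["tool_from_camera"],w["vfov"])
s=r.sense();T=R.from_euler('xyz',s["tcp_rot"],degrees=True).as_matrix();print(T.round(3))
E
```

```text
[[582.6, -116.5], [595.0, -184.7], [610.9, -272.5], [577.3, -88.0]] -79.6971864757046
[[529.7, -126.4], [542.5, -193.9], [558.7, -281.5], [524.9, -98.9]] -79.3902771357664
stop [[ 593.5 -237.4   32. ]
 [ 560.6 -243.3   32. ]]
housing [[ 616.3 -273.6   36. ]
 [ 556.6 -282.9   36. ]
 [ 622.5 -311.1   36. ]
 [ 559.5 -320.7   36. ]]
slot mid [ 556.11675811 -121.44900052   14.        ]
knob side [[614.3 119.5  55. ]
 [558.  202.9  55. ]
 [525.4 309.4  55. ]]
body top side [[614.1 123.2  34. ]]
[[ 3.25952426e-04 -9.57983282e-01 -2.86823859e-01  7.38247997e+01]
 [ 9.99999040e-01  6.98469886e-04 -1.19644984e-03 -3.38411190e-01]
 [ 1.34651677e-03 -2.86823193e-01  9.57982590e-01 -1.24177799e+02]
 [ 0.00000000e+00  0.00000000e+00  0.00000000e+00  1.00000000e+00]] 71.47933216107646
[[ 0.936  0.351 -0.   ]
 [ 0.351 -0.936  0.002]
 [ 0.    -0.002 -1.   ]]
```

The rack frame fits together: the origin computed from the slots is (578,-240) and from the stop face (577,-240). The lane axis is at 100.5° in world, so at tool yaw 100.5 tool x = rack y and tool y = rack x. I'll turn there, then move above weight1.

```bash
python3 -m handwheel '[[0,0,0,0,0,-7,0.0854],[0,0,0,0,0,-7,0.0854],[0,0,0,0,0,-7,0.0854],[0,0,0,0,0,-7,0.0854],[0,0,0,0,0,-7,0.0854],[0,0,0,0,0,-7,0.0854]]' 30
python3 -m handwheel '[[0,0,0,0,0,-7,0.0854],[0,0,0,0,0,-7,0.0854],[0,0,0,0,0,-7,0.0854],[0,0,0,0,0,-7,0.0854],[0,0,0,0,0,-7,0.0854],[0,0,0,0,0,-2.9,0.0854]]'
python3 -m handwheel '[[0.03,0.026,0,0,0,0,0.0854],[0.03,0.026,0,0,0,0,0.0854],[0.03,0.026,0,0,0,0,0.0854],[0.03,0.026,0,0,0,0,0.0854],[0.03,0.026,0,0,0,0,0.0854],[0.03,0.026,0,0,0,0,0.0854],[0.03,0.026,0,0,0,0,0.0854]]'
python3 -m handwheel '[[0.03,0.026,0,0,0,0,0.0854],[0.03,0.026,0,0,0,0,0.0854],[0.03,0.026,0,0,0,0,0.0854],[0.03,0.026,0,0,0,0,0.0854],[0.03,0.026,0,0,0,0,0.0854],[0.03,0.026,0,0,0,0,0.0854],[0.03,0.026,0,0,0,0,0.0854]]'
python3 -m handwheel '[[0.03,0.026,0,0,0,0,0.06],[0.03,0.026,0,0,0,0,0.06],[0.03,0.026,0,0,0,0,0.06],[0.03,0.026,0,0,0,0,0.06],[0.025,0.026,0,0,0,0,0.06],[0.025,0.026,0,0,0,0,0.06],[0,0,0,0,0,0,0.06]]'
python3 - <<'E'
from h import *
s=r.sense();p,d=r.snapshot("wrist");np.savez("w1.npz",p=p,d=d,tp=s["tool_pos"],tr=s["tcp_rot"]);cv2.imwrite("pics/w1.png",cv2.resize(p,(800,600),interpolation=cv2.INTER_CUBIC))
E
```

```text
time: 0.6
tool_pos: [210.6, -561.5, 249.7]
tcp_rot: [-180.0, -0.0, 62.9]
ft_force: [-0.8, 0.2, -0.5]
finger_gap: 84.9
grip_force: 0.0
time: 1.1
tool_pos: [210.6, -561.5, 249.6]
tcp_rot: [-180.0, -0.1, 100.9]
ft_force: [0.2, -0.8, -0.1]
finger_gap: 85.3
grip_force: 0.0
time: 1.68
tool_pos: [351.9, -320.3, 249.9]
tcp_rot: [-180.0, -0.0, 100.4]
ft_force: [0.9, -0.1, 0.4]
finger_gap: 85.4
grip_force: 0.0
time: 2.27
tool_pos: [492.8, -80.7, 250.1]
tcp_rot: [-180.0, -0.0, 100.5]
ft_force: [1.0, -0.8, 0.0]
finger_gap: 85.5
grip_force: 0.0
time: 2.85
tool_pos: [616.3, 118.1, 247.9]
tcp_rot: [-179.9, -0.1, 100.7]
ft_force: [0.5, 0.1, -0.3]
finger_gap: 60.1
grip_force: 0.0
```

View pics/w1.png

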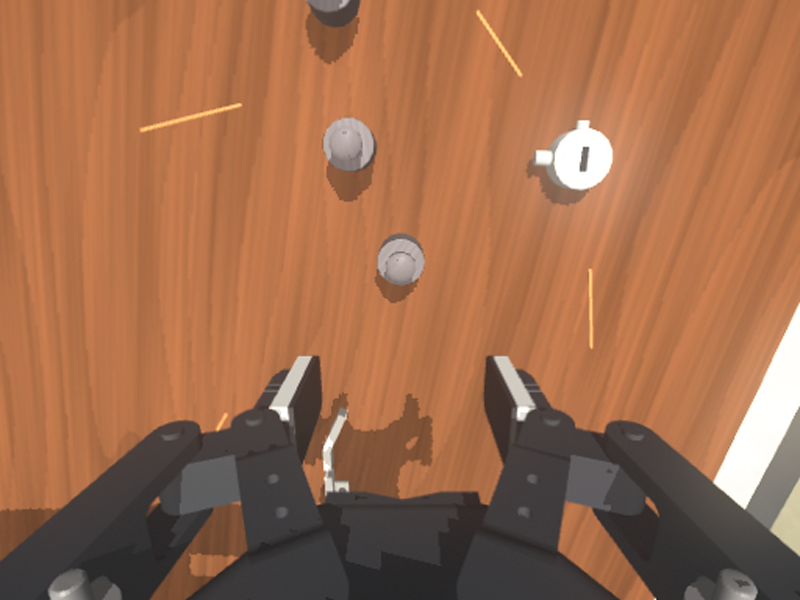

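The wrist view shows weight1 at (400,260) just ahead of the fingers, weight2 at (348,145), weight3 at the top edge (335,0), and the rack's rail tip at (345,410). Next step is the precise centres.

```bash
cat >> h.py <<'E'
EY=np.array([-.1814,.9834]);EX=np.array([.9834,.1814]);O=np.array([578.,-240.4])
def rk(p): q=np.asarray(p)[...,:2]-O; return np.stack([q@EX,q@EY],-1).round(1)
def weights(p,d,C):
    P=cloud(C,d);hsv=cv2.cvtColor(p,cv2.COLOR_BGR2HSV)
    m=((hsv[...,1]<75)&(d>0)&(P[...,2]>26)&(P[...,2]<62)).astype(np.uint8)
    m[265:]=0
    k,l,s,c=cv2.connectedComponentsWithStats(m);out=[]
    for i in range(1,k):
        if s[i,4]<150: continue
        Q=P[l==i];B=Q[abs(Q[:,2]-34)<3.5];K=Q[Q[:,2]>46]
        cc,rad=cv2.minEnclosingCircle(B[:,:2].astype(np.float32))
        out.append((np.array(cc).round(1),round(rad,1),K.mean(0).round(1) if len(K) else None,rk(cc)))
    return out
E
python3 - <<'E'
from h import *
z=np.load("w1.npz");st=dict(tool_pos=z["tp"],tcp_rot=z["tr"]);C=cam("wrist",st)
for w in weights(z["p"],z["d"],C): print(w)
b=cloud(C,z["d"])[100:200,50:150,2];print("bench",np.median(b)); print(z["tp"],rk(z["tp"]))
print("knob rays",plane(C,[[255.5,169],[222,92.5]],55))
E
```

```text
(array([530.5, 295.4]), 14.9, None, array([ 50.4, 535.5]))
(array([558.7, 202.4]), 19.8, array([559.1, 202.4,  54.5]), array([ 61.3, 439. ]))
(array([0., 0.]), 0.0, None, array([-524.8,  341.3]))
(array([614.7, 119.4]), 19.9, array([614.9, 120.1,  54.4]), array([101.3, 347.1]))
bench 0.41030138922741344
[616.3304044  118.10141771 247.94954765] [102.7 345.6]
knob rays [[613.80436154 121.78400598  55.        ]
 [560.59140808 201.19714131  55.        ]]
```

```bash
python3 -m handwheel '[[0.0015,-0.0015,0.035,0,0,0,0.06],[0,0,0.035,0,0,0,0.06],[0,0,0.035,0,0,0,0.06],[0,0,0.035,0,0,0,0.06],[0,0,0.035,0,0,0,0.06],[0,0,0.02,0,0,0,0.06],[0,0,0.012,0,0,0,0.06],[0,0,0,0,0,0,0.06]]'
python3 - <<'E'
from h import *
s=r.sense();print(s["tool_pos"],rk(s["tool_pos"]),s["tcp_rot"],s["joint_pos"]);p,d=r.snapshot("wrist");cv2.imwrite("pics/w2.png",p)
E
```

```text
time: 3.57
tool_pos: [610.4, 112.9, 39.8]
tcp_rot: [-179.7, -0.0, 100.4]
ft_force: [-1.1, 0.2, -0.2]
finger_gap: 60.0
grip_force: 0.0
[610.40899985 112.91935297  39.81625145] [ 96.  341.6] [-1.79654765e+02 -1.72972850e-02  1.00416185e+02] [ 5.75562688e+00  2.17467460e+01  9.15355231e+01 -1.17394165e-02
  6.70632306e+01 -4.65600220e+00]
```

View pics/w2.png

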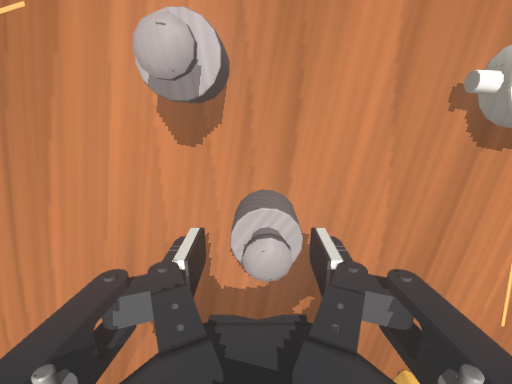

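The weight sits between the open pads at (266,240), with a little offset. I'll settle and re-measure here.

```bash
python3 -m handwheel '[[0,0,0,0,0,0,0.06],[0,0,0,0,0,0,0.06],[0,0,0,0,0,0,0.06]]'
cat > m.py <<'E'
from h import *
s=r.sense();C=cam("wrist",s);p,d=r.snapshot("wrist");print(s["tool_pos"].round(1),rk(s["tool_pos"]),s["tcp_rot"].round(2))
for w in weights(p,d,C): print(w)
E
python3 m.py
```

```text
time: 3.87
tool_pos: [615.0, 114.1, 45.8]
tcp_rot: [179.8, 0.0, 100.5]
ft_force: [0.3, -0.4, -0.5]
finger_gap: 60.0
grip_force: 0.0
[615.  114.1  45.8] [100.7 341.9] [1.7977e+02 2.0000e-02 1.0045e+02]
(array([558.6, 202.1]), 19.8, array([559.6, 201.6,  54.5]), array([ 61.1, 438.7]))
(array([614.7, 119.2]), 19.9, array([614.1, 122.9,  54.1]), array([101.3, 346.9]))
(array([583.3, 109.7]), 10.5, array([580.2, 116.2,  54.2]), array([ 68.7, 343.3]))
(array([648.1, 121.6]), 10.5, array([647.9, 128.7,  54.1]), array([134.7, 343.3]))
```

The weight's position is repeatable at rack (101.3, 347). The arm rings after fast moves, so I'll use gentle ramps and let it settle.

```bash
python3 -m handwheel '[[0.001,0,0.001,0,0,0,0.06],[0.002,0.0005,0.002,0,0,0,0.06],[0.001,0.0005,0.002,0,0,0,0.06],[0.001,0,0.001,0,0,0,0.06],[0,0,0,0,0,0,0.06],[0,0,0,0,0,0,0.06],[0,0,0,0,0,0,0.06],[0,0,0,0,0,0,0.06]]'
python3 -m handwheel '[[0,0,0,0,0,0,0.06],[0,0,0,0,0,0,0.06],[0,0,0,0,0,0,0.06],[0,0,0,0,0,0,0.06]]'
python3 m.py
```

```text
time: 4.58
tool_pos: [613.3, 119.1, 37.3]
tcp_rot: [-180.0, 0.0, 100.5]
ft_force: [0.8, -0.2, 0.0]
finger_gap: 60.3
grip_force: 0.0
time: 4.92
tool_pos: [613.3, 119.1, 37.3]
tcp_rot: [180.0, -0.0, 100.5]
ft_force: [-0.0, 0.3, 0.4]
finger_gap: 60.1
grip_force: 0.0
[613.3 119.1  37.3] [ 99.9 347.1] [180.    -0.   100.46]
(array([558.7, 201.8]), 19.8, array([559.6, 201.8,  54.5]), array([ 61.2, 438.4]))
(array([614.8, 119.4]), 19.8, array([613.2, 127.5,  52.5]), array([101.5, 347.2]))
(array([580.5, 114.6]), 11.1, array([578.8, 122.7,  53.7]), array([ 66.9, 348.6]))
(array([646.8, 126.4]), 11.4, array([645.7, 135. ,  53.3]), array([134.2, 348.3]))
```

```bash
python3 -m handwheel '[[0,0.001,0.001,0,0,0,0.06],[0,0.0005,0,0,0,0,0.05],[0,0,0,0,0,0,0.04],[0,0,0,0,0,0,0.034],[0,0,0,0,0,0,0.034],[0,0,0,0,0,0,0.034],[0,0,0,0,0,0,0.034],[0,0,0,0,0,0,0.034]]' 25
python3 m.py
```

```text
time: 5.63
tool_pos: [614.9, 119.4, 36.4]
tcp_rot: [180.0, -0.0, 100.5]
ft_force: [-0.2, 0.3, 2.1]
finger_gap: 39.0
grip_force: 25.5
[614.9 119.4  36.4] [101.5 347.1] [179.99  -0.   100.46]
(array([558.6, 202.2]), 19.9, array([559.7, 201.8,  54.5]), array([ 61.2, 438.7]))
(array([614.2, 126.8]), 32.9, array([613.6, 128.8,  52.8]), array([102.2, 354.5]))
```

Gripped at 39 mm. Before dragging I'll check the rack position against the piece of the +x rail visible in the first wrist picture: flare tip (343,410), bend (328,448).

```bash
python3 - <<'E'
from h import *
z=np.load("w1.npz");st=dict(tool_pos=z["tp"],tcp_rot=z["tr"]);C=cam("wrist",st)
print(rk(plane(C,np.array([[343,410],[328,448],[330,470],[331,487]])*.64,14)))
p,d=r.snapshot("top");P=cloud(cam("top"),d);g=p[170:240,200:340];cv2.imwrite("pics/t1.png",cv2.resize(g,(800,400),interpolation=cv2.INTER_CUBIC))
E
```

```text
[[ 45.9 194.7]
 [ 29.1 150.7]
 [ 29.8 123.9]
 [ 29.9 102.5]]
```

```bash
python3 -m handwheel '[[-0.0031,-0.0028,0,0,0,0,0.034],[-0.0062,-0.0056,0,0,0,0,0.034],[-0.0093,-0.0085,0,0,0,0,0.034],[-0.0124,-0.0113,0,0,0,0,0.034],[-0.0124,-0.0113,0,0,0,0,0.034],[-0.0124,-0.0113,0,0,0,0,0.034]]'
python3 -m handwheel '[[-0.0124,-0.0113,0,0,0,0,0.034],[-0.0124,-0.0113,0,0,0,0,0.034],[-0.0124,-0.0113,0,0,0,0,0.034],[-0.0093,-0.0085,0,0,0,0,0.034],[-0.0062,-0.0056,0,0,0,0,0.034],[-0.0031,-0.0028,0,0,0,0,0.034],[0,0,0,0,0,0,0.034],[0,0,0,0,0,0,0.034]]'
python3 - <<'E'
from h import *
s=r.sense();print(rk(s["tool_pos"]),s["tool_pos"])
ims=[r.snapshot(n)[0] for n in("side","wrist")]
a=cv2.resize(ims[0][130:280,180:380],(800,600),interpolation=cv2.INTER_CUBIC);cv2.imwrite("pics/s2.png",a)
E
```

```text
time: 6.23
tool_pos: [574.4, 54.4, 36.4]
tcp_rot: [180.0, -0.0, 100.5]
ft_force: [1.5, 1.6, 1.4]
finger_gap: 38.9
grip_force: 25.8
time: 6.9
tool_pos: [535.1, -9.2, 36.4]
tcp_rot: [-180.0, 0.0, 100.4]
ft_force: [-1.6, -1.2, 1.9]
finger_gap: 39.1
grip_force: 26.0
[ -0.3 235.2] [535.05745095  -9.17660999  36.39227968]
```

View pics/s2.png

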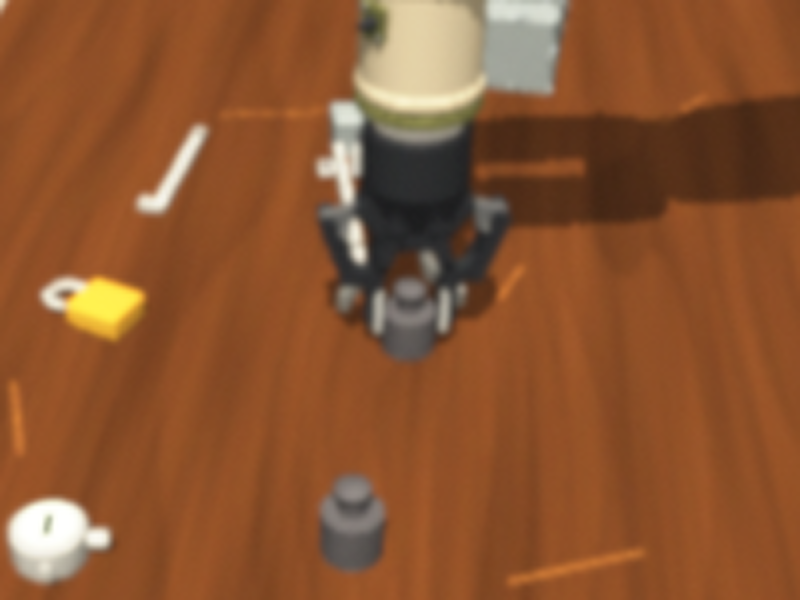

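The weight is upright between the pads in front of the mouth. The wrist view hints that the lane centre lies 1–2 mm toward +x, so I'll measure the rails more carefully with masks.

```bash
python3 - <<'E'
from h import *
def edges(p,C,lo,hi,tag,wr=False):
    # light mask cast on z=14, bin by rack y
    hsv=cv2.cvtColor(p,cv2.COLOR_BGR2HSV);m=(hsv[...,1]<80)&(hsv[...,2]>140)
    v,u=np.nonzero(m);q=rk(plane(C,np.c_[u,v],14))
    for a in range(lo,hi,12):
        s=q[(q[:,1]>=a)&(q[:,1]<a+12)];L=s[(s[:,0]<-12)&(s[:,0]>-45)];Rr=s[(s[:,0]>12)&(s[:,0]<50)]
        print(tag,a+6,len(L),len(Rr),L[:,0].mean().round(1) if len(L) else 0,Rr[:,0].mean().round(1) if len(Rr) else 0,(Rr[:,0].min(),Rr[:,0].max()) if len(Rr) else 0)
z=np.load("w1.npz");edges(z["p"],cam("wrist",dict(tool_pos=z["tp"],tcp_rot=z["tr"])),96,200,"w")
edges(np.load("top0.npz")["p"],cam("top"),0,196,"t")
edges(np.load("side0.npz")["p"],cam("side"),0,196,"s")
E
```

```text
w 102 0 71 0 34.5 (np.float64(23.3), np.float64(48.2))
w 114 0 37 0 31.8 (np.float64(22.5), np.float64(46.7))
w 126 0 27 0 26.7 (np.float64(23.1), np.float64(31.2))
w 138 0 31 0 26.8 (np.float64(22.4), np.float64(30.4))
w 150 0 44 0 27.7 (np.float64(22.5), np.float64(34.2))
w 162 0 39 0 32.6 (np.float64(26.4), np.float64(39.4))
w 174 0 46 0 37.9 (np.float64(31.6), np.float64(44.6))
w 186 19 38 -14.7 42.8 (np.float64(36.9), np.float64(48.1))
w 198 57 2 -18.6 49.8 (np.float64(49.7), np.float64(49.8))
t 6 15 17 -25.3 25.9 (np.float64(14.0), np.float64(34.4))
t 18 15 15 -26.1 27.6 (np.float64(21.4), np.float64(34.0))
t 30 14 14 -26.4 28.2 (np.float64(22.0), np.float64(33.7))
t 42 15 16 -27.6 26.5 (np.float64(20.4), np.float64(34.3))
t 54 15 13 -26.1 28.6 (np.float64(22.8), np.float64(33.9))
t 66 15 15 -27.7 26.8 (np.float64(21.2), np.float64(32.9))
t 78 24 22 -31.6 31.1 (np.float64(20.3), np.float64(45.2))
t 90 25 32 -32.1 33.9 (np.float64(19.9), np.float64(47.5))
t 102 24 24 -32.1 32.3 (np.float64(21.1), np.float64(45.4))
t 114 11 12 -26.2 27.0 (np.float64(20.1), np.float64(33.3))
t 126
[... 666 characters left out ...]
 8 -28.2 25.1 (np.float64(19.9), np.float64(30.3))
s 78 9 8 -27.4 26.3 (np.float64(21.1), np.float64(31.4))
s 90 11 14 -31.2 32.5 (np.float64(22.3), np.float64(45.4))
s 102 16 18 -33.2 33.3 (np.float64(20.2), np.float64(46.4))
s 114 13 17 -32.5 33.6 (np.float64(21.4), np.float64(46.9))
s 126 8 8 -26.8 26.0 (np.float64(19.9), np.float64(32.0))
s 138 10 8 -27.6 25.5 (np.float64(20.5), np.float64(30.4))
s 150 15 10 -31.1 28.2 (np.float64(21.6), np.float64(35.1))
s 162 14 14 -34.0 31.2 (np.float64(22.7), np.float64(39.2))
s 174 11 10 -36.2 36.8 (np.float64(30.5), np.float64(43.2))
s 186 8 10 -38.5 40.8 (np.float64(34.5), np.float64(47.1))
s 198 5 8 -40.7 43.4 (np.float64(38.5), np.float64(47.5))
```

The frame is accurate: the rails come out at ±27 in all views. Sliding weight1 straight in.

```bash
python3 -m handwheel '[[-0.004,0.0003,0,0,0,0,0.034],[-0.008,0,0,0,0,0,0.034],[-0.011,0,0,0,0,0,0.034],[-0.014,0,0,0,0,0,0.034],[-0.014,0,0,0,0,0,0.034],[-0.014,0,0,0,0,0,0.034]]'
python3 -m handwheel '[[-0.014,0,0,0,0,0,0.034],[-0.014,0,0,0,0,0,0.034],[-0.014,0,0,0,0,0,0.034],[-0.014,0,0,0,0,0,0.034],[-0.014,0,0,0,0,0,0.034],[-0.014,0,0,0,0,0,0.034]]'
python3 -m handwheel '[[-0.014,0,0,0,0,0,0.034],[-0.014,0,0,0,0,0,0.034],[-0.014,0,0,0,0,0,0.034],[-0.011,0,0,0,0,0,0.034],[-0.008,0,0,0,0,0,0.034],[-0.003,0,0,0,0,0,0.034],[0,0,0,0,0,0,0.034],[0,0,0,0,0,0,0.034]]'
python3 -c "
from h import *
s=r.sense();print(rk(s['tool_pos']))"
```

```text
time: 7.5
tool_pos: [547.6, -74.3, 36.3]
tcp_rot: [180.0, 0.0, 100.4]
ft_force: [0.3, 2.7, 4.7]
finger_gap: 38.8
grip_force: 26.0
time: 8.0
tool_pos: [562.7, -156.7, 36.3]
tcp_rot: [180.0, -0.0, 100.4]
ft_force: [-1.1, 3.6, 5.8]
finger_gap: 38.9
grip_force: 26.1
time: 8.67
tool_pos: [574.2, -219.5, 36.4]
tcp_rot: [180.0, 0.1, 100.4]
ft_force: [0.1, -2.7, 3.0]
finger_gap: 38.9
grip_force: 25.9
[ 0.  21.2]
```

```bash
python3 -m handwheel '[[0,0,0,0,0,0,0.05],[0,0,0,0,0,0,0.06],[0,0,0,0,0,0,0.06],[0,0,-0.003,0,0,0,0.06],[0,0,-0.006,0,0,0,0.06],[0,0,-0.007,0,0,0,0.06],[0,0,-0.006,0,0,0,0.06],[0,0,-0.003,0,0,0,0.06]]'
python3 -m handwheel '[[0.005,0,0,0,0,0,0.06],[0.01,0,0,0,0,0,0.06],[0.015,0,0,0,0,0,0.06],[0.02,0.0041,0,0,0,0,0.06],[0.0227,0.0041,0,0,0,0,0.06],[0.0227,0.0041,0,0,0,0,0.06],[0.0227,0.0041,0,0,0,0,0.06],[0.0227,0.0041,0,0,0,0,0.06]]'
python3 -m handwheel '[[0.0227,0.0041,0,0,0,0,0.06],[0.0227,0.0041,0,0,0,0,0.06],[0.0227,0.0041,0,0,0,0,0.06],[0.0227,0.0041,0,0,0,0,0.06],[0.0227,0.0041,0,0,0,0,0.06],[0.0227,0.0041,0,0,0,0,0.06],[0.0227,0.0041,0,0,0,0,0.06],[0.0227,0.0041,0,0,0,0,0.06]]'
python3 -m handwheel '[[0.0227,0.0041,0,0,0,0,0.06],[0.0227,0.0041,0,0,0,0,0.06],[0.02,0,0,0,0,0,0.06],[0.015,0,0,0,0,0,0.06],[0.01,0,0,0,0,0,0.06],[0.005,0,0,0,0,0,0.06],[0,0,0,0,0,0,0.06],[0,0,0,0,0,0,0.06]]'
python3 -m handwheel '[[0,0,0,0,0,0,0.06],[0,0,0,0,0,0,0.06]]'
python3 m.py
```

```text
time: 9.33
tool_pos: [575.0, -218.6, 63.2]
tcp_rot: [179.9, 0.1, 100.5]
ft_force: [-0.6, -0.4, -0.4]
finger_gap: 60.0
grip_force: 0.0
time: 10.0
tool_pos: [567.6, -73.5, 60.7]
tcp_rot: [-179.9, -0.0, 100.5]
ft_force: [0.8, -0.0, -0.4]
finger_gap: 59.8
grip_force: 0.0
time: 10.67
tool_pos: [566.4, 110.8, 60.7]
tcp_rot: [-179.9, -0.0, 100.5]
ft_force: [0.9, -0.2, 0.3]
finger_gap: 59.8
grip_force: 0.0
time: 11.33
tool_pos: [558.4, 203.7, 61.1]
tcp_rot: [-180.0, 0.0, 100.5]
ft_force: [-0.1, -1.0, 1.0]
finger_gap: 60.0
grip_force: 0.0
time: 11.5
tool_pos: [558.9, 202.9, 61.3]
tcp_rot: [-180.0, 0.0, 100.4]
ft_force: [0.4, 0.9, -0.3]
finger_gap: 59.8
grip_force: 0.0
[558.9 202.9  61.3] [ 61.6 439.4] [-1.7999e+02  1.0000e-02  1.0039e+02]
(array([527.3, 307.3]), 20.0, array([527.6, 306.8,  54.6]), array([ 49.4, 547.8]))
(array([558.2, 202.4]), 19.8, array([558. , 204.4,  54.1]), array([ 60.8, 439.1]))
(array([0., 0.]), 0.0, array([589.5, 213.7,  56.4]), array([-524.8,  341.3]))
```

```bash
python3 -m handwheel '[[0,-0.0005,0.003,0,0,0,0.06],[0,0,0.006,0,0,0,0.06],[0,0,0.007,0,0,0,0.06],[0,0,0.006,0,0,0,0.06],[0,0,0.003,0,0,0,0.06],[0,0,0,0,0,0,0.06],[0,0,0,0,0,0,0.05],[0,0,0,0,0,0,0.04]]'
python3 -m handwheel '[[0,0,0,0,0,0,0.034],[0,0,0,0,0,0,0.034],[0,0,0,0,0,0,0.034],[0,0,0,0,0,0,0.034],[0,0,0,0,0,0,0.034]]'
python3 -c "
from h import *
s=r.sense();print(rk(s['tool_pos']))"
```

```text
time: 12.22
tool_pos: [558.4, 203.8, 36.4]
tcp_rot: [180.0, -0.0, 100.5]
ft_force: [0.3, 0.1, -0.7]
finger_gap: 40.6
grip_force: 0.0
time: 12.63
tool_pos: [558.5, 203.8, 36.7]
tcp_rot: [180.0, -0.0, 100.5]
ft_force: [-0.4, 1.1, 2.0]
finger_gap: 38.7
grip_force: 25.7
[ 61.4 440.4]
```

```bash
python3 -m handwheel '[[-0.004,-0.0016,0,0,0,0,0.034],[-0.008,-0.0032,0,0,0,0,0.034],[-0.011,-0.005,0,0,0,0,0.034],[-0.014,-0.0052,0,0,0,0,0.034],[-0.014,-0.0052,0,0,0,0,0.034],[-0.014,-0.0052,0,0,0,0,0.034],[-0.014,-0.0052,0,0,0,0,0.034],[-0.014,-0.0052,0,0,0,0,0.034]]'
python3 -m handwheel '[[-0.014,-0.0052,0,0,0,0,0.034],[-0.014,-0.0052,0,0,0,0,0.034],[-0.014,-0.0052,0,0,0,0,0.034],[-0.014,-0.0052,0,0,0,0,0.034],[-0.014,-0.0032,0,0,0,0,0.034],[-0.014,-0.0016,0,0,0,0,0.034]]'
python3 -c "
from h import *
s=r.sense();print(rk(s['tool_pos']))"
```

```text
time: 13.3
tool_pos: [539.7, 103.8, 36.7]
tcp_rot: [180.0, -0.0, 100.4]
ft_force: [1.2, 3.5, 3.9]
finger_gap: 38.8
grip_force: 25.9
time: 13.8
tool_pos: [529.3, 16.7, 36.7]
tcp_rot: [180.0, -0.0, 100.4]
ft_force: [-0.4, 3.5, 3.6]
finger_gap: 39.0
grip_force: 26.1
[ -1.3 261.7]
```

```bash
python3 -m handwheel '[[-0.014,0.0004,0,0,0,0,0.034],[-0.014,0,0,0,0,0,0.034],[-0.014,0,0,0,0,0,0.034]]'
python3 -m handwheel '[[-0.014,0,0,0,0,0,0.034],[-0.014,0,0,0,0,0,0.034],[-0.014,0,0,0,0,0,0.034],[-0.014,0,0,0,0,0,0.034],[-0.014,0,0,0,0,0,0.034],[-0.014,0,0,0,0,0,0.034]]'
python3 -m handwheel '[[-0.014,0,0,0,0,0,0.034],[-0.014,0,0,0,0,0,0.034],[-0.014,0,0,0,0,0,0.034],[-0.011,0,0,0,0,0,0.034],[-0.009,0,0,0,0,0,0.034],[-0.008,0,0,0,0,0,0.034],[-0.003,0,0,0,0,0,0.034],[0,0,0,0,0,0,0.034]]'
python3 -m handwheel '[[0,0,0,0,0,0,0.034]]'
python3 -c "
from h import *
s=r.sense();print(rk(s['tool_pos']))"
```

```text
time: 14.05
tool_pos: [537.3, -24.5, 36.6]
tcp_rot: [-180.0, -0.0, 100.4]
ft_force: [-0.8, 3.4, 5.5]
finger_gap: 38.8
grip_force: 26.1
time: 14.55
tool_pos: [552.4, -106.9, 36.6]
tcp_rot: [-180.0, -0.0, 100.4]
ft_force: [-1.1, 3.9, 6.1]
finger_gap: 38.6
grip_force: 26.1
time: 15.22
tool_pos: [565.5, -179.3, 36.6]
tcp_rot: [-180.0, 0.0, 100.4]
ft_force: [-0.5, -1.3, 5.0]
finger_gap: 38.9
grip_force: 26.0
time: 15.3
tool_pos: [565.5, -179.2, 36.6]
tcp_rot: [-180.0, 0.1, 100.4]
ft_force: [-0.8, -3.8, 5.2]
finger_gap: 38.6
grip_force: 26.0
[-1.1 62.5]
```

```bash
python3 -m handwheel '[[0,0,0,0,0,0,0.05],[0,0,0,0,0,0,0.06],[0,0,0,0,0,0,0.06],[0,0,-0.003,0,0,0,0.06],[0,0,-0.006,0,0,0,0.06],[0,0,-0.007,0,0,0,0.06],[0,0,-0.006,0,0,0,0.06],[0,0,-0.003,0,0,0,0.06]]'
python3 -m handwheel '[[0.005,0,0,0,0,0,0.06],[0.01,0,0,0,0,0,0.06],[0.015,0,0,0,0,0,0.06],[0.02,0.003,0,0,0,0,0.06],[0.0227,0.003,0,0,0,0,0.06],[0.0227,0.003,0,0,0,0,0.06],[0.0227,0.003,0,0,0,0,0.06],[0.0227,0.003,0,0,0,0,0.06]]'
python3 -m handwheel '[[0.0227,0.003,0,0,0,0,0.06],[0.0227,0.003,0,0,0,0,0.06],[0.0227,0.003,0,0,0,0,0.06],[0.0227,0.003,0,0,0,0,0.06],[0.0227,0.003,0,0,0,0,0.06],[0.0227,0.003,0,0,0,0,0.06],[0.0227,0.003,0,0,0,0,0.06],[0.0227,0.003,0,0,0,0,0.06]]'
python3 -m handwheel '[[0.0227,0.003,0,0,0,0,0.06],[0.0227,0.003,0,0,0,0,0.06],[0.0227,0.003,0,0,0,0,0.06],[0.0227,0.003,0,0,0,0,0.06],[0.0227,0,0,0,0,0,0.06],[0.02,0,0,0,0,0,0.06],[0.015,0,0,0,0,0,0.06],[0.01,0,0,0,0,0,0.06]]'
python3 -m handwheel '[[0.004,0,0,0,0,0,0.06],[0,0,0,0,0,0,0.06],[0,0,0,0,0,0,0.06],[0,0,0,0,0,0,0.06],[0,0,0,0,0,0,0.06]]'
python3 m.py
```

```text
time: 15.97
tool_pos: [567.4, -177.4, 63.1]
tcp_rot: [179.9, 0.1, 100.5]
ft_force: [0.4, -0.1, 0.9]
finger_gap: 60.1
grip_force: 0.0
time: 16.63
tool_pos: [554.5, -33.4, 60.6]
tcp_rot: [-179.9, -0.0, 100.5]
ft_force: [0.4, -0.7, 0.1]
finger_gap: 60.0
grip_force: 0.0
time: 17.3
tool_pos: [544.7, 149.3, 60.7]
tcp_rot: [-179.9, -0.0, 100.5]
ft_force: [0.5, 1.1, -0.5]
finger_gap: 59.9
grip_force: 0.0
time: 17.97
tool_pos: [527.7, 307.2, 60.8]
tcp_rot: [-179.9, -0.0, 100.6]
ft_force: [-0.7, -0.3, -1.4]
finger_gap: 60.2
grip_force: 0.0
time: 18.38
tool_pos: [529.0, 308.0, 61.3]
tcp_rot: [-180.0, 0.0, 100.4]
ft_force: [0.2, 0.7, -0.6]
finger_gap: 59.9
grip_force: 0.0
[529.  308.   61.3] [ 51.3 548.2] [-1.8000e+02  1.0000e-02  1.0039e+02]
(array([527. , 308.2]), 19.8, array([526.9, 309.9,  54.2]), array([ 49.4, 548.7]))
(array([0., 0.]), 0.0, array([492.6, 311.8,  57.7]), array([-524.8,  341.3]))
```

```bash
python3 -m handwheel '[[0,-0.001,0.003,0,0,0,0.06],[0,-0.0008,0.006,0,0,0,0.06],[0,0,0.007,0,0,0,0.06],[0,0,0.006,0,0,0,0.06],[0,0,0.003,0,0,0,0.06],[0,0,0,0,0,0,0.06],[0,0,0,0,0,0,0.05],[0,0,0,0,0,0,0.04]]'
python3 -m handwheel '[[0,0,0,0,0,0,0.034],[0,0,0,0,0,0,0.034],[0,0,0,0,0,0,0.034],[0,0,0,0,0,0,0.034],[0,0,0,0,0,0,0.034]]'
python3 -c "
from h import *
s=r.sense();print(rk(s['tool_pos']))"
```

```text
time: 19.1
tool_pos: [527.0, 308.8, 36.5]
tcp_rot: [180.0, -0.0, 100.5]
ft_force: [-2.9, -1.2, 1.7]
finger_gap: 40.7
grip_force: 0.9
time: 19.52
tool_pos: [527.1, 308.8, 36.7]
tcp_rot: [180.0, -0.0, 100.5]
ft_force: [-0.4, 0.9, 1.1]
finger_gap: 39.0
grip_force: 25.7
[ 49.6 549.3]
```

```bash
python3 -m handwheel '[[-0.004,-0.0015,0,0,0,0,0.034],[-0.008,-0.003,0,0,0,0,0.034],[-0.011,-0.0036,0,0,0,0,0.034],[-0.014,-0.0036,0,0,0,0,0.034],[-0.014,-0.0036,0,0,0,0,0.034],[-0.014,-0.0036,0,0,0,0,0.034],[-0.014,-0.0036,0,0,0,0,0.034],[-0.014,-0.0036,0,0,0,0,0.034]]'
python3 -m handwheel '[[-0.014,-0.0036,0,0,0,0,0.034],[-0.014,-0.0036,0,0,0,0,0.034],[-0.014,-0.0036,0,0,0,0,0.034],[-0.014,-0.0036,0,0,0,0,0.034],[-0.014,-0.0036,0,0,0,0,0.034],[-0.014,-0.0035,0,0,0,0,0.034],[-0.014,-0.0015,0,0,0,0,0.034],[-0.014,0,0,0,0,0,0.034]]'
python3 -m handwheel '[[-0.014,0,0,0,0,0,0.034],[-0.014,0,0,0,0,0,0.034],[-0.014,0,0,0,0,0,0.034],[-0.014,0,0,0,0,0,0.034],[-0.014,0,0,0,0,0,0.034]]'
python3 -c "
from h import *
s=r.sense();print(rk(s['tool_pos']))"
```

```text
time: 20.18
tool_pos: [518.2, 210.8, 36.6]
tcp_rot: [180.0, -0.0, 100.4]
ft_force: [0.4, 3.7, 4.3]
finger_gap: 39.0
grip_force: 26.0
time: 20.85
tool_pos: [515.4, 96.9, 36.6]
tcp_rot: [180.0, -0.0, 100.4]
ft_force: [-1.5, 4.4, 7.0]
finger_gap: 38.3
grip_force: 26.3
time: 21.27
tool_pos: [528.2, 28.2, 36.6]
tcp_rot: [-180.0, -0.0, 100.4]
ft_force: [-1.5, 4.8, 8.5]
finger_gap: 38.8
grip_force: 26.3
[-2.000e-01  2.732e+02]
```

```bash
python3 -m handwheel '[[-0.014,0,0,0,0,0,0.034],[-0.014,0,0,0,0,0,0.034],[-0.014,0,0,0,0,0,0.034],[-0.014,0,0,0,0,0,0.034],[-0.014,0,0,0,0,0,0.034]]'
python3 -m handwheel '[[-0.014,0,0,0,0,0,0.034],[-0.014,0,0,0,0,0,0.034],[-0.014,0,0,0,0,0,0.034],[-0.014,0,0,0,0,0,0.034],[-0.014,0,0,0,0,0,0.034]]'
python3 -m handwheel '[[-0.011,0,0,0,0,0,0.034],[-0.008,0,0,0,0,0,0.034],[-0.008,0,0,0,0,0,0.034],[-0.004,0,0,0,0,0,0.034],[0,0,0,0,0,0,0.034],[0,0,0,0,0,0,0.034],[0,0,0,0,0,0,0.034]]'
python3 m.py
```

```text
time: 21.68
tool_pos: [540.8, -40.6, 36.6]
tcp_rot: [-180.0, -0.0, 100.4]
ft_force: [-0.8, 5.5, 7.9]
finger_gap: 38.9
grip_force: 26.4
time: 22.1
tool_pos: [553.3, -109.3, 36.6]
tcp_rot: [-180.0, -0.1, 100.5]
ft_force: [-0.9, 5.4, 9.3]
finger_gap: 39.0
grip_force: 26.5
time: 22.68
tool_pos: [559.0, -140.5, 36.6]
tcp_rot: [-180.0, 0.1, 100.4]
ft_force: [0.6, -0.4, 5.8]
finger_gap: 38.9
grip_force: 26.3
[ 559.  -140.5   36.6] [ -0.6 101.7] [-1.7998e+02  6.0000e-02  1.0043e+02]
(array([ 558.4, -133.1]), 33.0, array([ 557.8, -131.2,   52.8]), array([  0.2, 109.1]))
```

Weight3 is in line. Now release, back off toward the mouth at the same height (above the rails), and close the fingers behind the row.

```bash
python3 -m handwheel '[[0,0,0,0,0,0,0.05],[0,0,0,0,0,0,0.06],[0,0,0,0,0,0,0.06],[0,0,-0.001,0,0,0,0.06],[0.002,0,0,0,0,0,0.06],[0.005,0,0,0,0,0,0.06],[0.008,0,0,0,0,0,0.06],[0.01,0,0,0,0,0,0.06]]'
python3 -m handwheel '[[0.01,0,0,0,0,0,0.06],[0.01,0,0,0,0,0,0.06],[0.008,0,0,0,0,0,0.05],[0.004,0,0,0,0,0,0.03],[0.002,0,0,0,0,0,0.01],[0,0,0,0,0,0,0],[0,0,0,0,0,0,0],[0,0,0,0,0,0,0]]'
python3 -m handwheel '[[0,0,0,0,0,0,0],[0,0,0,0,0,0,0],[0,0,0,0,0,0,0],[0,0,0,0,0,0,0],[0,0,0,0,0,0,0]]'
python3 - <<'E'
from h import *
exec(open("m.py").read());print(s["ft_force"],s["finger_gap"])
q=r.snapshot("side")[0]
cv2.imwrite("pics/f1.png",np.hstack([cv2.resize(p,(400,300)),cv2.resize(q[100:220,200:360],(400,300),interpolation=cv2.INTER_CUBIC)]))
E
```

```text
time: 23.4
tool_pos: [554.8, -113.7, 37.2]
tcp_rot: [-180.0, -0.0, 100.4]
ft_force: [-0.8, 0.7, -0.9]
finger_gap: 60.4
grip_force: 0.0
time: 24.07
tool_pos: [549.0, -81.2, 37.4]
tcp_rot: [180.0, 0.0, 100.4]
ft_force: [-0.0, -0.4, 0.5]
finger_gap: -0.1
grip_force: 0.0
time: 24.48
tool_pos: [548.8, -81.0, 37.3]
tcp_rot: [-180.0, -0.0, 100.4]
ft_force: [-0.2, -0.0, -0.5]
finger_gap: -0.4
grip_force: 0.0
[548.8 -81.   37.3] [  0.2 162.1] [-180.     -0.    100.45]
(array([548.1, -73.4]), 13.4, array([547.6, -70.2,  53.5]), array([  0.9, 169.6]))
[-0.24729968 -0.03893618 -0.54342158] -0.365109710172262
```

View pics/f1.png

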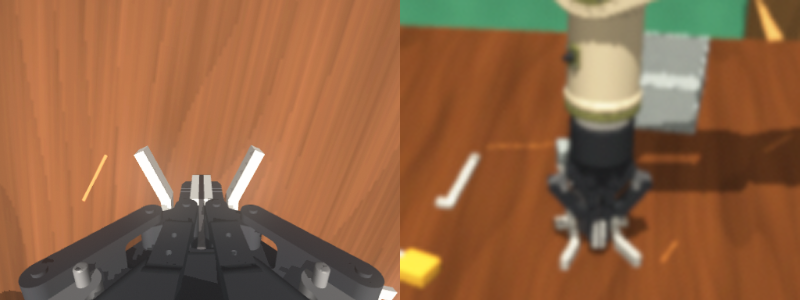

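The left half shows the closed fingers centred between the flared rails (180–220,190). The right half shows the same from the mouth side. Approaching the last weight now.

```bash
python3 -m handwheel '[[-0.002,0,0.0008,0,0,0,0],[-0.005,0,0,0,0,0,0],[-0.007,0,0,0,0,0,0],[-0.006,0,0,0,0,0,0],[-0.004,0,0,0,0,0,0],[-0.002,0,0,0,0,0,0],[-0.001,0,0,0,0,0,0],[0,0,0,0,0,0,0]]'
python3 -m handwheel '[[-0.001,0,0,0,0,0,0],[-0.001,0,0,0,0,0,0],[-0.001,0,0,0,0,0,0],[-0.001,0,0,0,0,0,0],[0,0,0,0,0,0,0],[0,0,0,0,0,0,0]]'
cat > f.py <<'E'
from h import *
s=r.sense();print(rk(s["tool_pos"]),"along",(s["ft_force"][:2]@EY).round(2),"across",(s["ft_force"][:2]@EX).round(2),"z",s["ft_force"][2].round(1),s["time"])
E
python3 f.py
```

```text
time: 25.25
tool_pos: [553.7, -107.7, 36.5]
tcp_rot: [180.0, -0.0, 100.4]
ft_force: [0.8, -0.6, 0.1]
finger_gap: -0.0
grip_force: 0.0
time: 25.75
tool_pos: [554.5, -111.3, 36.5]
tcp_rot: [180.0, -0.0, 100.5]
ft_force: [-0.3, 0.3, -0.4]
finger_gap: 0.1
grip_force: 0.0
[  0.3 131.2] along 0.32 across -0.21 z -0.4 25.75
```

```bash
for i in 1 2 3; do :; done
python3 -m handwheel '[[-0.0005,0,0,0,0,0,0],[-0.0005,0,0,0,0,0,0],[-0.0005,0,0,0,0,0,0],[-0.0005,0,0,0,0,0,0],[0,0,0,0,0,0,0],[0,0,0,0,0,0,0]]' >/dev/null; python3 f.py
python3 -m handwheel '[[-0.0005,0,0,0,0,0,0],[-0.0005,0,0,0,0,0,0],[-0.0005,0,0,0,0,0,0],[-0.0005,0,0,0,0,0,0],[0,0,0,0,0,0,0],[0,0,0,0,0,0,0]]' >/dev/null; python3 f.py
python3 -m handwheel '[[-0.0005,0,0,0,0,0,0],[-0.0005,0,0,0,0,0,0],[-0.0005,0,0,0,0,0,0],[-0.0005,0,0,0,0,0,0],[0,0,0,0,0,0,0],[0,0,0,0,0,0,0]]' >/dev/null; python3 f.py
python3 -m handwheel '[[-0.0005,0,0,0,0,0,0],[-0.0005,0,0,0,0,0,0],[-0.0005,0,0,0,0,0,0],[-0.0005,0,0,0,0,0,0],[0,0,0,0,0,0,0],[0,0,0,0,0,0,0]]' >/dev/null; python3 f.py
```

```text
[  0.3 129.5] along 5.77 across -0.18 z 1.4 26.25
[  0.2 127.9] along 8.57 across 0.67 z 3.4 26.75
[  0.3 126.2] along 9.33 across 0.72 z 4.6 27.25
[  0.3 124.5] along 9.8 across 0.04 z 4.4 27.75
```

```bash
python3 -m handwheel '[[-0.0005,0,0,0,0,0,0],[-0.0005,0,0,0,0,0,0],[-0.0005,0,0,0,0,0,0],[-0.0005,0,0,0,0,0,0],[0,0,0,0,0,0,0],[0,0,0,0,0,0,0]]' >/dev/null; python3 f.py
python3 -m handwheel '[[-0.0005,0,0,0,0,0,0],[-0.0005,0,0,0,0,0,0],[-0.0005,0,0,0,0,0,0],[-0.0005,0,0,0,0,0,0],[0,0,0,0,0,0,0],[0,0,0,0,0,0,0]]' >/dev/null; python3 f.py
python3 -m handwheel '[[-0.0005,0,0,0,0,0,0],[-0.0005,0,0,0,0,0,0],[-0.0005,0,0,0,0,0,0],[-0.0005,0,0,0,0,0,0],[0,0,0,0,0,0,0],[0,0,0,0,0,0,0],[0,0,0,0,0,0,0]]' >/dev/null; python3 f.py
python3 - <<'E'
from h import *
p,d=r.snapshot("top");q,_=r.snapshot("side");np.savez("t2.npz",p=p,d=d)
a=cv2.resize(p[165:225,270:350],(400,300),interpolation=cv2.INTER_CUBIC)
z=np.load("top0.npz")["p"];b=cv2.resize(z[165:225,270:350],(400,300),interpolation=cv2.INTER_CUBIC)
cv2.imwrite("pics/f2.png",np.hstack([b,a]))
E
```

```text
[  0.3 122.7] along 12.18 across 0.25 z 5.7 28.25
[  0.3 121. ] along 13.16 across 0.1 z 4.9 28.75
[  0.3 119.3] along 14.21 across -0.9 z 6.7 29.3333
```

View pics/f2.png

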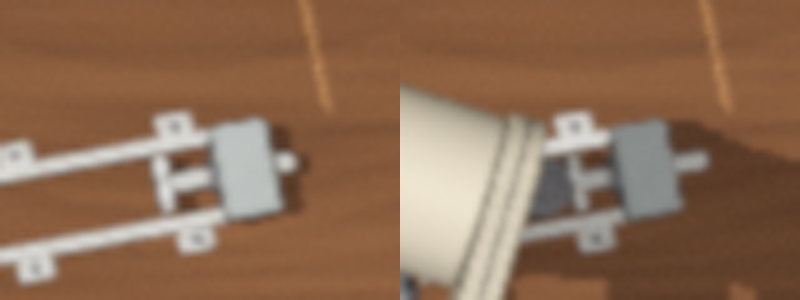

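The left half (start) shows the stop plate at x≈163 and the rod end at 297. The right half (now) shows them at ≈178 and ≈309, so the stop is pushed in by roughly 8–10 mm. I'll measure that at subpixel level.

```bash
cat > tr.py <<'E'
from h import *
import sys
C=cam("top");K,dd,Rw,o=C
def prof(p,xs,ys,z):
    sat=cv2.cvtColor(p,cv2.COLOR_BGR2HSV)[...,1].astype(np.float32)
    g=np.array([[np.r_[O+x*EX+y*EY,z] for y in ys] for x in xs]).reshape(-1,3)
    px=cv2.projectPoints(g,cv2.Rodrigues(Rw.T)[0],-Rw.T@o,K,dd)[0].reshape(len(xs),len(ys),2).astype(np.float32)
    return cv2.remap(sat,px[...,0],px[...,1],cv2.INTER_LINEAR).mean(0)
def edge(f,ys): # crossing of half level
    lv=(f.max()+f.min())/2;i=np.nonzero((f[:-1]-lv)*(f[1:]-lv)<0)[0]
    return [round(float(ys[j]+(lv-f[j])/(f[j+1]-f[j])*(ys[1]-ys[0])),1) for j in i]
t=r.snapshot("top")[0] if len(sys.argv)>1 else np.load("t2.npz")["p"]
for nm,p in(("rest",np.load("top0.npz")["p"]),("now",t)):
    ys=np.arange(-125,-80,.5);f=prof(p,[-2,0,2],ys,18);ys2=np.arange(-32,-2 if nm=="now" else 22,.5)
    g=(prof(p,[-14,-12,-10],ys2,32)+prof(p,[10,12,14],ys2,32))/2
    print(nm,"rod end",edge(f,ys),"plate",edge(g,ys2)); print(g[::4].round(0)); print(f[::6].round(0))
E
python3 tr.py
```

```text
rest rod end [-95.4] plate [-10.2, 5.0]
[104. 122. 127. 129. 127. 126. 125. 123. 124. 124. 107.  71.  39.  18.
  10.   8.  11.  26.  54.  96. 126. 136. 140. 141. 141. 142. 141.]
[142. 143. 142. 141. 142. 142. 142. 142. 140. 119.  68.  32.  16.  11.
  10.]
now rod end [-103.1] plate [-17.2]
[103. 120. 126. 129. 130. 127. 112.  83.  53.  31.  18.  13.  15.  21.
  27.]
[141. 141. 143. 143. 141. 139. 128.  94.  42.  18.  13.  12.  11.  12.
  12.]
```

Three estimates agree within about a millimetre: vision gives 7–7.7 mm, and the force curve (preload overcome near 127.9) gives about 8.6 mm. The target is 12.5 mm, so roughly 4.5 mm more.

```bash
python3 -m handwheel '[[-0.0005,0,0,0,0,0,0],[-0.0005,0,0,0,0,0,0],[-0.0005,0,0,0,0,0,0],[-0.0005,0,0,0,0,0,0],[0,0,0,0,0,0,0],[0,0,0,0,0,0,0]]' >/dev/null; python3 f.py
python3 -m handwheel '[[-0.0005,0,0,0,0,0,0],[-0.0005,0,0,0,0,0,0],[-0.0005,0,0,0,0,0,0],[-0.0005,0,0,0,0,0,0],[0,0,0,0,0,0,0],[0,0,0,0,0,0,0],[0,0,0,0,0,0,0],[0,0,0,0,0,0,0]]' >/dev/null; python3 f.py
python3 tr.py 1 | grep -E "rest|now"; python3 f.py
```

```text
[  0.3 117.5] along 15.51 across -0.38 z 6.5 29.9333
[  0.3 115.8] along 17.35 across 0.09 z 7.4 30.6
rest rod end [-95.4] plate [-10.2, 5.0]
now rod end [-106.5] plate [-20.5]
[  0.3 115.8] along 16.6 across 1.0 z 7.5 30.65
```

```bash
python3 -m handwheel '[[-0.0005,0,0,0,0,0,0],[-0.0005,0,0,0,0,0,0],[0,0,0,0,0,0,0],[0,0,0,0,0,0,0],[0,0,0,0,0,0,0],[0,0,0,0,0,0,0],[0,0,0,0,0,0,0],[0,0,0,0,0,0,0]]' >/dev/null; python3 f.py
python3 tr.py 1 | grep -E "now"
python3 - <<'E'
from h import *
q,_=r.snapshot("side");p,_=r.snapshot("wrist")
cv2.imwrite("pics/f3.png",np.hstack([cv2.resize(p,(400,300)),cv2.resize(q[110:200,220:340],(400,300),interpolation=cv2.INTER_CUBIC)]))
E
python3 f.py
```

```text
[  0.4 115. ] along 17.85 across 0.11 z 8.2 31.3167
now rod end [-106.9] plate [-21.7]
[  0.4 115. ] along 17.92 across 0.15 z 7.6 31.4667
```

View pics/f3.png

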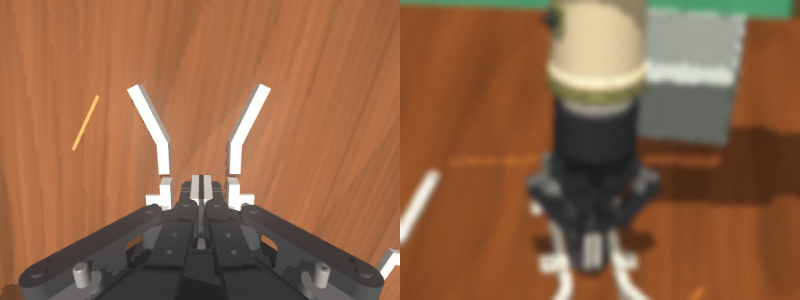

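The fingers are pressing between the rails, and the keeper slots are visible clear at (165,178) and (235,178). Vision and position put the stop travel at 11.5–12.9 mm, about 10 N on the stop, and the force reading is steady.

```bash
python3 -c "
from bench import r
print(r.hand_in())"
```

```text
the job is handed in; nothing more can be done
None
```

The job is handed in at about 31.5 s: all three weights were slid into the rack in single file, and the fingers are still pressing the row against the stop, which is in by an estimated 12 mm (about 10 N); no verdict came back.

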